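Unlock the medicines box and hold its lid open

ROBOT

A 6-joint arm with a two-finger parallel gripper is mounted at the origin on the work surface. World frame = base frame: x ahead of the robot, y to its left, z up, the work surface at z = 0. Lengths are in m, angles in rad, forces in N, time in s.
With the tool pointing down it reaches from about 0.375 to 0.9 m from the base axis. Payload 3.1 kg.
Tool frame: the origin (TCP) lies between the finger pads; the fingertips stand robot.tip_extent ahead of it and the grasp point (between the pads) lies 3 mm ahead of it (robot.tip_extent is the distance from the TCP to the fingertips, in m); z points along the fingers, x is the direction in which the jaws open and shut, and the axes are right-handed (so a half turn about z gives the same grasp; the last joint's range is limited). The gripper opens to 87 mm and grips with 3 to 60 N. Pads are 19 mm wide; open, the fingers measure 117 mm over their backs; the gripper's body (75 mm by 190 mm) begins 51 mm behind the grasp point.
Start: joints at [1.147, 0.527, 1.433, -0, 1.181, -0.178], TCP at [0.151, 0.606, 0.245] pointing down, gripper open.
Joint ranges: [-3.08, 3.08], [-0.75, 2.2], [0.22, 2.44], [-1.43, 4.57], [0, 2.65], [-2.85, 2.85]. Speed limits (rad/s): [2.79, 2.79, 3.14, 3.14, 3.14, 3.14].

INTERFACE

Orientations are given as a unit quaternion [x, y, z, w].
In Python, from rig import robot, cams gives the robot as it stands.
- The arm moves only by the tool carry_out, never from a script. Its argument "steps" is a list of rows, each a list of 3 entries, a list of its own where there are three numbers: the shift along the world's x, y, z in cm, then the turn about the world's z in degrees, then the closure, from 0 (fully open) to 1 (shut). In form: [[[dx, dy, dz], spin, fingers], ...]. A call has 1 to 10 rows; each row shifts and turns the pose as measured when the row begins; what a row does not reach is not made up. A row lasts 1/10 s, in which the tool goes at most 50 mm and 8.59 degrees, less where a joint would pass 70% of its speed; a pose out of reach is approached as far as the arm can. A call with a gripper value outside its range is refused whole. The fingers move at their own pace and stop on an object; "squeeze" is the grip in N (left out, the last holds). Time passes only in rows, so rows that do not move let the fingers close. It gives the time, the measured TCP pose, the force and the opening at its end, in the units of the state.
- robot.get_obs(): the state, without advancing time (a new reading comes with each control period).
- cams.camera(name): name is "side" or "top"; returns a dict with "pixels" (384x512x3 uint8, red, green, blue), "fx", "fy", "cx", "cy" (pixels), "k1" (the pictures are not rectified: a ray, as slopes to the right and down, at radius r is drawn at 1 + k1 r^2 times it, then the intrinsics apply), "eye" and "rotation" of the camera in the world. Camera axes: x right, y up, looking along -z (the intrinsics and any distortion apply to the point x, -y, -z); pixel columns grow to the right and rows downward; lengths in m; the calibration is good to about 2 mm. A picture is of the moment at which its call begins. There is no depth.
- robot.hand_in(): hands the job in, once; it reports no verdict.
The state is a dict: "time": time; "q": joint angles; "joint_velocities": joint speeds; "joint_torque": joint torques, N m; "position": TCP position; "tool_rot": TCP orientation; "ft_force": force on the tool from outside, world axes, zero at the start; "moment": the same for the moment, N m; "grip_width": finger opening in m.
Only numpy, scipy, OpenCV 4.12 (cv2) and the standard library are available. Lean on these libraries where they do the work, as an engineer would, in place of code of your own. Each camera call takes 0.05 s, during which the arm holds its last target. There are 200 camera calls.

TASK

Unlock the white medicines box by turning the key in its lid a quarter turn clockwise, until the key's yellow edge faces the green mark. Then lift the lid by its handle and hold it open at 60 degrees from closed while a colleague counts the stock: the lid has no stay and would fall shut, so finish still holding the handle, with the lid steady, and leave the bottles, carton and counting tray beside the box where they are.

Things in the scene. Friction and masses are not known exactly. Their poses are not given: they have to be found in the camera images.
- medbox: the lockable white steel medicines box with a green cross on its front: 220 deep (x), 300 wide (y), 112 high to the top of its closed lid; it is fixed to the table. Origin: centre of its underside. Its x axis points from the front (lock side, towards the robot) to the back (hinge side), y to the left as seen from the front, z up
- lid_hinge (a point): middle of the lid's hinge line, at the box's upper back edge: 110 behind the box's centre (+x of the box) and 110 above the table. It belongs to the box and has its axes; the hinge line runs along the box's y
- lid (a joint): lid angle in rad: 0 closed, grows as its front edge rises, 1.047 is 60 degrees, stop at 1.4. Lid with handle and key weighs 0.45 to 0.9 kg, centred near its middle; no spring or stay: it falls shut from any angle when released. Locked (a few hundredths of a rad of play) until the key has turned at least 1.25 rad
- key (a joint): key angle in rad: 0 locked (yellow edge to the red mark, on the box's -y side), grows clockwise seen from above, 1.571 when the yellow edge faces the green mark (front, -x side of the lock), stop at 1.6. Starts between 0 and 0.3. Turns stiffly (0.04 N m), stays where it is left, cannot be pulled out and rides with the lid
- key_head (a point): centre of the key's black plastic head, an upright tab 9 thick, 28 wide, 26 tall with one yellow edge, on the lock's axis 75 in front and 115 right (-y) of the box's centre. Lid closed: 139 above the table, 27 above the lid's top; the lock's collar below rises 3, radius 13. Turns with the key: x is the head's thin direction, y the wide one, -y the yellow edge; at key 0 parallel to the box's axes
- handle (a point): dark steel lifting handle, a fixed bow near the lid's front edge, mid-width. Origin: middle of its round bar, 12 in diameter, straight for 70 along the box's y, its axis 40 above the lid's top. Lid closed: 72 in front of the box's centre, 152 above the table, 182 forward of the hinge line and 42 above it. Moves with the lid; axes parallel to the box's when closed
- bottle_a: white pill jar, 68 in diameter, 105 tall, loose, upright on the table beside the box (origin: centre of its underside)
- bottle_b: white pill jar, 72 in diameter, 135 tall, loose, upright on the table beside the box (origin: centre of its underside)
- carton: medicine carton, white with a red band, 50 x 110 x 62 tall, loose, behind the box (origin: centre of its underside)
- tray: blue pill counting tray, 210 x 150 x 20 tall, loose, at the right-hand side of the box (origin: centre of its underside)

How it is judged:
On the way, in this order (a step that is already met when the one before it is completed fails the run):
1. the key is turned to the green mark (within about 12 degrees) with the lid still closed (value of joint key above 1.36 rad and value of joint lid below 0.08 rad), for 0.2 s.
2. the lid is being lifted by its handle (value of joint lid above 0.4 rad and contact force between the fingers and handle_bar above 0.8 N), for 0.2 s.
At the end, for the whole second after the job is handed in: The lid is 60 degrees open, within 7 degrees, and steady (under 0.08 rad/s), carried by the robot's fingers on the handle (at least 0.8 N); the key is still at the green mark (within about 12 degrees); bottles, carton and tray are within 20 mm of where they stood (value of joint lid between 0.925 and 1.17 rad and velocity of joint lid between -0.08 and 0.08 rad/s and contact force between the fingers and handle_bar above 0.8 N and value of joint key above 1.36 rad and distance of each of bottle_a, bottle_b, carton, tray from where it was at the start of the episode below 0.02 m); the arm keeps its last pose, push and grip.
It fails at once if a bottle, the carton or the tray is pushed away or knocked over (distance of any of bottle_a, bottle_b, carton, tray from where it was at the start of the episode above 0.03 m or angle between any of bottle_a, bottle_b's own z axis and vertical above 0.5 rad).
It also fails if it takes over 53 s, if anything falls off the work surface, if the arm or the gripper's body presses on something with over 40 N, if the wrist force passes 120 N, or if a joint passes its speed limit or range.

## Working session

There is one attempt and no reset: what is moved stays moved. The work goes in short steps, Python scripts to look and compute and a tool call to move; the robot and the scene stay as the last step left them, time stands still between calls to the robot, and variables do not carry over. Pictures are saved under pics/ and viewed, about 8 in all and at most 12, crops included, and the job is handed in when it is done.

Besides the shell and the picture viewer there is one more tool, called after "Call:" in YAML: its name, and indented under it one key for each argument. carry_out: Moves the arm, as the interface text tells. Its arguments: {"type":"object","properties":{"steps":{"type":"array"},"squeeze":{"type":"number"}},"required":["steps"]}

```bash
mkdir -p pics; ls; python3 - <<'E'
from rig import robot,cams
import cv2
print(robot.get_obs(), robot.tip_extent)
for n in("top","side"):
    c=cams.camera(n); cv2.imwrite(f"pics/{n}0.png",c["pixels"][:,:,::-1])
    print({k:v for k,v in c.items() if k!="pixels"})
E
```

```text
pics
{'time': 0.0, 'q': array([ 1.14749548e+00,  5.28485914e-01,  1.43390696e+00, -3.48702352e-05,
        1.18136450e+00, -1.78493286e-01]), 'joint_velocities': array([ 1.23622462e-05, -4.00922842e-04,  6.95775232e-04, -9.97781308e-04,
       -1.23423869e-04,  6.37907011e-04]), 'joint_torque': array([-9.26397297e-04, -4.40038776e+01, -1.76596874e+01,  6.34337962e-02,
        5.81251353e-02, -1.36738199e-04]), 'position': array([0.15117245, 0.60573848, 0.24355796]), 'tool_rot': array([ 7.88148241e-01,  6.15484508e-01, -9.50278037e-04,  5.18393854e-04]), 'ft_force': array([ 0.68926121,  0.51105167, -0.39247652]), 'moment': array([-0.03938302, -0.02337554,  0.05280281]), 'grip_width': 0.08705150847894903} 0.022
{'fx': 481.6422908574961, 'fy': 481.6422908574961, 'cx': 252.8161195879137, 'cy': 182.85742033385984, 'k1': -0.18537648633631656, 'eye': array([0.43218107, 0.05097534, 1.26436879]), 'rotation': array([-0.05004732,  0.05500311,  0.70927968, -0.70099376])}
{'fx': 447.1821229085029, 'fy': 447.1821229085029, 'cx': 251.74504524358082, 'cy': 189.73407656752954, 'k1': -0.07506312068348554, 'eye': array([ 0.24066147, -0.55872844,  0.88835105]), 'rotation': array([ 0.34956524, -0.10058136, -0.25826188,  0.89497952])}
```

View pics/top0.png

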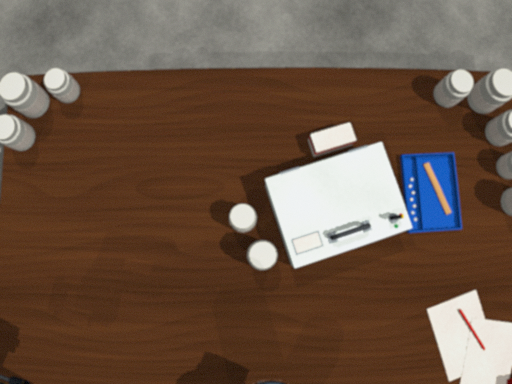

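View pics/side0.png

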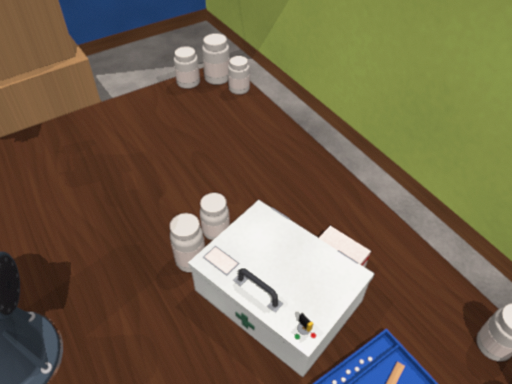

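The top view shows the lid with corners near (265,180), (381,143), (411,230) and (294,266), the handle at (348,231) and the key at (393,217). In the side view the handle is at (258,287) and the key at (305,322). The tray is right next to the key, and the bottles are on the box's left.

```bash
cat > h.py <<'E'
import numpy as np, cv2
from scipy.spatial.transform import Rotation as R
def ray(c,uv):
    K=np.array([[c["fx"],0,c["cx"]],[0,c["fy"],c["cy"]],[0,0,1]])
    p=cv2.undistortPoints(np.array(uv,float).reshape(-1,1,2),K,np.array([c["k1"],0,0,0.]))[:,0]
    d=R.from_quat(c["rotation"]).apply(np.c_[p[:,0],-p[:,1],-np.ones(len(p))])
    return d
def plane(c,uv,z):
    d=ray(c,uv); return c["eye"]+d*((z-c["eye"][2])/d[:,2])[:,None]
def proj(c,P):
    p=R.from_quat(c["rotation"]).inv().apply(np.atleast_2d(P)-c["eye"])
    s=np.c_[p[:,0],-p[:,1]]/-p[:,2:]; s=s*(1+c["k1"]*(s**2).sum(1))[:,None]
    return s*c["fx"]+[c["cx"],c["cy"]]
def tri(c1,u1,c2,u2):
    d1,d2=ray(c1,[u1])[0],ray(c2,[u2])[0]
    A=np.c_[d1,-d2]; s=np.linalg.lstsq(A,c2["eye"]-c1["eye"],rcond=None)[0]
    a,b=c1["eye"]+s[0]*d1,c2["eye"]+s[1]*d2
    return (a+b)/2,np.linalg.norm(a-b)
E
python3 - <<'E'
from h import *; from rig import cams
t=cams.camera("top");s=cams.camera("side")
img=t["pixels"]; m=((img.min(2)>150)).astype(np.uint8)
m[:, :262]=0; m[:140]=0; m[275:]=0; m[:,415:]=0
m=cv2.morphologyEx(m,cv2.MORPH_OPEN,np.ones((3,3)))
cs,_=cv2.findContours(m,cv2.RETR_EXTERNAL,cv2.CHAIN_APPROX_NONE)
k=max(cs,key=cv2.contourArea)[:,0]
P=plane(t,k,.112)[:,:2]
r=cv2.minAreaRect((P*1000).astype(np.float32)); print(r, cv2.boxPoints(r))
# subpix lines for pose
c=np.array(r[0])/1000
b=cv2.boxPoints(r)/1000
# front dir: handle side, long side direction
e=[b[1]-b[0],b[2]-b[1]]; L=max(e,key=np.linalg.norm); y=L/np.linalg.norm(L)
if y[1]<0:y=-y
x=np.array([y[1],-y[0]]); 
print("center",c,"x",x,"yaw",np.degrees(np.arctan2(x[1],x[0])))
for n,l,z in(("handle",(-.072,0),.152),("key",(-.075,-.115),.139),("keytop",(-.075,-.115),.152),("hinge",(.11,0),.11)):
    w=np.r_[c+l[0]*x+l[1]*y,z]; print(n,w,proj(t,w),proj(s,w), np.linalg.norm(w[:2]))
for cam,o,n in((t,(300,130,125,145),"t"),(s,(185,200,190,180),"s")):
    X,Y,W,H=o; im=cam["pixels"][Y:Y+H,X:X+W,::-1]
    im=cv2.resize(im,None,fx=3.1,fy=3.1,interpolation=cv2.INTER_CUBIC); cv2.imwrite(f"pics/c{n}.png",im)
a,bb=[cv2.imread(f"pics/c{n}.png") for n in"ts"]
E
```

```text
((552.7786254882812, -166.1709442138672), (228.67523193359375, 309.1064147949219), 17.16257095336914) [[ 397.92615  -52.23898]
 [ 489.13846 -347.5813 ]
 [ 707.6311  -280.1029 ]
 [ 616.4188    15.23941]]
center [ 0.55277863 -0.16617094] x [0.9554714  0.29508382] yaw 17.162561
handle [ 0.48398469 -0.18741698  0.152     ] [[352.06452541 230.54210248]] [[256.27854388 281.07581794]] 0.5190051079830249
key [ 0.51505291 -0.29818144  0.139     ] [[395.91260039 216.7917177 ]] [[303.84077783 321.90944376]] 0.595140046149666
keytop [ 0.51505291 -0.29818144  0.152     ] [[397.5404649 216.352869 ]] [[304.48381182 318.60029752]] 0.595140046149666
hinge [ 0.65788048 -0.13371172  0.11      ] [[324.07786966 160.7727331 ]] [[310.44750824 235.65443553]] 0.6713311772095286
```

View pics/ct.png

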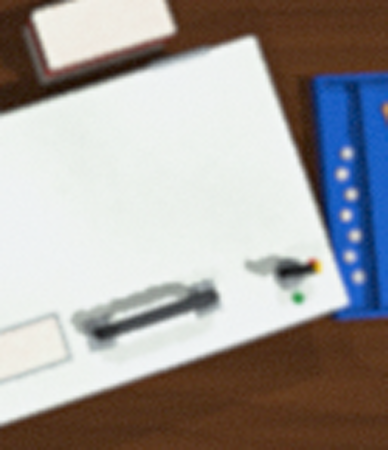

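View pics/cs.png

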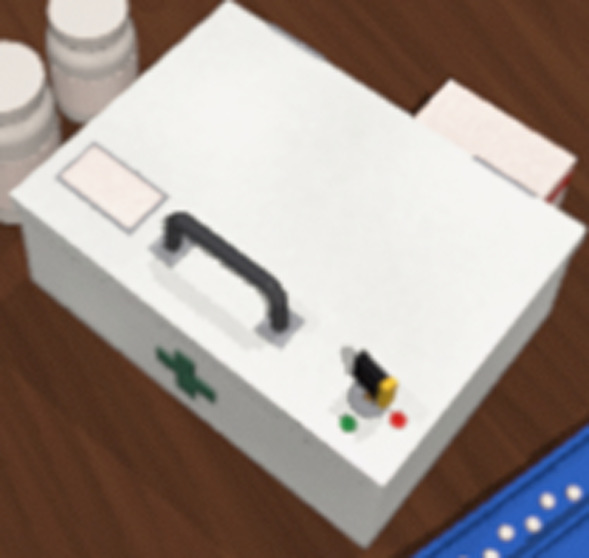

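The crops show the key head at about top (395,217) and side (305,321), with its yellow edge pointing at the red mark and turned slightly toward green. The projections from the lid fit agree with the handle and key to within 2 px. Next I measure the key and bar by colour.

```bash
cat > meas.py <<'E'
from h import *; from rig import cams
def cen(m,o):
    ys,xs=np.nonzero(m); return (xs.mean()+o[0],ys.mean()+o[1]),len(xs)
def key(c,o):
    X,Y,W,H=o; im=c["pixels"][Y:Y+H,X:X+W].astype(int); r,g,b=im.transpose(2,0,1)
    yel=(r-b>70)&(g-b>40); blk=(im.max(2)<70)
    return cen(yel,o),cen(blk,o)
E
python3 - <<'E'
from meas import *
t=cams.camera("top");s=cams.camera("side")
ty,tb=key(t,(382,208,24,16)); sy,sb=key(s,(294,310,22,22))
print(ty,tb,sy,sb)
print("yel",tri(t,ty[0],s,sy[0])); print("blk",tri(t,tb[0],s,sb[0]))
py,pb=plane(t,[ty[0],tb[0]],.145); d=(py-pb)[:2]; print("yaw of yellow dir top",np.degrees(np.arctan2(d[1],d[0])),py,pb)
def bar(c,o):
    X,Y,W,H=o; im=c["pixels"][Y:Y+H,X:X+W]; m=(im.max(2)<75).astype(np.uint8)
    ys,xs=np.nonzero(m); r=cv2.minAreaRect(np.c_[xs,ys].astype(np.float32)+np.float32([X,Y])); return (xs.mean()+X,ys.mean()+Y),r
tbar,sbar=bar(t,(322,215,52,35)),bar(s,(233,262,48,50)); print(tbar,sbar)
print("bar",tri(t,tbar[0],s,sbar[0]))
print(plane(t,[tbar[1][0]],.152))
# lid corners from side+top approx
for u,v in (((265.3,180),(193,263)),((381.5,143),(261,206)),((411,229.5),(372,274)),((294,266),(309,357))): pass
print(plane(t,[(266,181),(382,143.5),(411.5,228.5),(294,266)],.112))
print(plane(s,[(260,205.5),(372.5,273.5),(309,356),(189.5,261.5)],.112))
E
```

```text
((np.float64(402.1111111111111), np.float64(215.66666666666666)), 9) ((np.float64(394.4230769230769), np.float64(216.84615384615384)), 26) ((np.float64(309.2142857142857), np.float64(325.7857142857143)), 42) ((np.float64(303.280487804878), np.float64(320.3292682926829)), 82)
yel (array([ 0.51670962, -0.31156476,  0.14513495]), np.float64(0.0005766866227794445))
blk (array([ 0.5155605 , -0.29485112,  0.13872554]), np.float64(0.0011950375457514667))
yaw of yellow dir top -82.7541949733276 [ 0.51698195 -0.31174289  0.145     ] [ 0.5145546  -0.29265126  0.145     ]
((np.float64(346.7659574468085), np.float64(233.6595744680851)), ((351.0882568359375, 239.35299682617188), (22.070741653442383, 39.775840759277344), 75.96376037597656)) ((np.float64(257.4341463414634), np.float64(284.14146341463413)), ((258.4407653808594, 286.7581481933594), (50.0235710144043, 11.497450828552246), 37.14668655395508))
bar (array([ 0.48350267, -0.18148964,  0.13037513]), np.float64(0.012228403724857253))
[[ 0.46357137 -0.18440719  0.152     ]]
[[ 0.60895299  0.00983829  0.112     ]
 [ 0.70027497 -0.28122844  0.112     ]
 [ 0.48753307 -0.34483265  0.112     ]
 [ 0.40394744 -0.05358193  0.112     ]]
[[ 0.61121019 -0.00455982  0.112     ]
 [ 0.70548822 -0.27892331  0.112     ]
 [ 0.49367012 -0.34660525  0.112     ]
 [ 0.4054733  -0.05495766  0.112     ]]
```

Call:
carry_out:
  steps:
    - [[3,-4,0.3],-6.9,0]
    - [[3,-4,0.3],-6.9,0]
    - [[3,-4,0.3],-6.9,0]
    - [[3,-4,0.3],-6.9,0]
    - [[3,-4,0.3],-6.9,0]
    - [[3,-4,0],-6.9,0]
    - [[3,-4,0],-6.9,0]
    - [[3,-4,0],-6.9,0]
    - [[3,-4,0],-6.9,0]
    - [[3,-4,0],-6.9,0]
  squeeze: 20

```text
time: 1.3
position: [0.4488, 0.2069, 0.2604]
tool_rot: [0.999, 0.043, 0.004, -0.001]
ft_force: [-0.1, 0.4, -0.1]
grip_width: 0.087
```

Call:
carry_out:
  steps:
    - [[0.6,-4.9,0],2,0]
    - [[0.6,-4.9,0],0,0]
    - [[0.6,-4.9,0],0,0]
    - [[0.6,-4.9,0],0,0]
    - [[0.7,-4.9,0],0,0]
    - [[0.7,-4.9,0],0,0]
    - [[0.7,-4.9,0],0,0]
    - [[0.7,-4.9,0],0,0]
    - [[0.7,-4.9,0],0,0]
    - [[0.7,-4.9,0],0,0]

```text
time: 2.3
position: [0.5177, -0.2884, 0.2625]
tool_rot: [0.998, 0.058, 0.01, -0.001]
ft_force: [1.6, -0.7, 1.0]
grip_width: 0.0869
```

Call:
carry_out:
  steps:
    - [[0,0,-2],0,0]
    - [[0,0,-2],0,0]
    - [[0,0,-1.5],0,0]
    - [[0,0,0],0,0]

```text
time: 2.7
position: [0.5189, -0.2998, 0.2064]
tool_rot: [0.998, 0.053, 0.013, 0.003]
ft_force: [0.4, 0.7, -1.6]
grip_width: 0.0873
```

```bash
python3 - <<'E'
from rig import robot,cams
import cv2
from h import *
o=robot.get_obs(); print(o["position"],R.from_quat(o["tool_rot"]).as_matrix()[:,0])
s=cams.camera("side"); t=cams.camera("top")
a=cv2.resize(s["pixels"][240:370,220:390,::-1],None,fx=3.4,fy=3.4,interpolation=2); b=cv2.resize(t["pixels"][150:280,330:440,::-1],None,fx=3.4,fy=3.4,interpolation=2)
cv2.imwrite("pics/k1.png",a)
E
```

```text
[ 0.51892137 -0.29979591  0.20638046] [0.99401445 0.10639038 0.02482675]
```

View pics/k1.png

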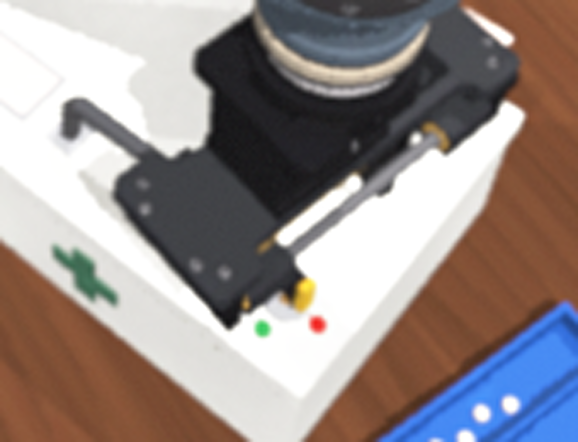

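The fingers straddle the key, with the yellow edge visible at about (303,295) in the crop and the jaws parallel to the tab. I'll shift 4 mm in −x, go down to TCP 0.145 and grip.

Call:
carry_out:
  steps:
    - [[-0.4,0,-2],0,0]
    - [[0,0,-2],0,0]
    - [[0,0,-1.5],0,0]
    - [[0,0,0],0,0]

```text
time: 3.2
position: [0.5196, -0.3016, 0.1582]
tool_rot: [0.998, 0.055, 0.019, 0.009]
ft_force: [-0.4, -0.3, -1.0]
grip_width: 0.087
```

Call:
carry_out:
  steps:
    - [[-0.5,0.2,-0.7],0,0]
    - [[0,0,-0.4],0,0]
    - [[0,0,0],0,0]

```text
time: 3.5
position: [0.5161, -0.3002, 0.1499]
tool_rot: [0.998, 0.055, 0.021, 0.011]
ft_force: [0.6, 0.3, -0.4]
grip_width: 0.0868
```

```bash
python3 - <<'E'
from rig import robot
from h import *
for i in range(3):
    o=robot.get_obs(); print(o["position"],R.from_quat(o["tool_rot"]).as_matrix().round(4).tolist(),o["q"].round(4))
E
```

```text
[ 0.51606743 -0.30021601  0.14993576] [[0.993, 0.1098, 0.0426], [0.1107, -0.9937, -0.0189], [0.0403, 0.0235, -0.9989]] [-0.7206  0.5962  1.6236  0.0181  0.8773 -0.8425]
[ 0.51606743 -0.30021601  0.14993576] [[0.993, 0.1098, 0.0426], [0.1107, -0.9937, -0.0189], [0.0403, 0.0235, -0.9989]] [-0.7206  0.5962  1.6236  0.0181  0.8773 -0.8425]
[ 0.51606743 -0.30021601  0.14993576] [[0.993, 0.1098, 0.0426], [0.1107, -0.9937, -0.0189], [0.0403, 0.0235, -0.9989]] [-0.7206  0.5962  1.6236  0.0181  0.8773 -0.8425]
```

Call:
carry_out:
  steps:
    - [[-0.1,0.1,-0.5],0,0.5]
    - [[0,0,0],0,1]
    - [[0,0,0],0,1]
    - [[0,0,0],0,1]
    - [[0,0,0],0,1]
    - [[0,0,0],0,1]

```text
time: 4.1
position: [0.5159, -0.2999, 0.1463]
tool_rot: [0.998, 0.055, 0.022, 0.012]
ft_force: [-0.2, 0.3, -0.3]
grip_width: 0.0468
```

Call:
carry_out:
  steps:
    - [[0,0,0],0,1]
    - [[0,0,0],0,1]
    - [[0,0,0],0,1]
    - [[0,0,0],0,1]
    - [[0,0,0],0,1]
    - [[0,0,0],0,1]
    - [[0,0,0],0,1]

```text
time: 4.8
position: [0.5154, -0.3, 0.1463]
tool_rot: [0.998, 0.056, 0.021, 0.012]
ft_force: [-0.5, -0.4, 0.4]
grip_width: 0.0094
```

Gripped: the opening is 9.4 mm, which matches the tab's 9 mm. Now I turn it clockwise.

Call:
carry_out:
  steps:
    - [[0,0,0],-8,1]
    - [[0,0,0],-8,1]
    - [[0,0,0],-8,1]
    - [[0,0,0],-8,1]
    - [[0,0,0],-8,1]
    - [[0,0,0],-8,1]

```text
time: 5.4
position: [0.5146, -0.2994, 0.1463]
tool_rot: [0.929, -0.37, 0.013, 0.019]
ft_force: [0.8, -0.2, 0.4]
grip_width: 0.0091
```

Call:
carry_out:
  steps:
    - [[0,0,0],-8,1]
    - [[0,0,0],-8,1]
    - [[0,0,0],-8,1]
    - [[0,0,0],-5,1]
    - [[0,0,0],0,1]
    - [[0,0,0],0,1]

```text
time: 6.0
position: [0.5146, -0.2988, 0.1463]
tool_rot: [0.8, -0.6, 0.007, 0.021]
ft_force: [-0.1, -1.0, 0.2]
grip_width: 0.0089
```

Yaw is −73.7°, which should put the key at about 1.57 rad. I'll release, rise and check.

Call:
carry_out:
  steps:
    - [[0,0,0],0,0.4]
    - [[0,0,0],0,0.4]
    - [[0,0,0],0,0.4]
    - [[0,0,0],0,0.4]
    - [[0,0,2],0,0]
    - [[0,0,3],0,0]
    - [[0,0,3],0,0]
    - [[-2,4,0],8.5,0]
    - [[-2,4,0],8.5,0]

```text
time: 6.9
position: [0.4775, -0.2224, 0.2284]
tool_rot: [0.882, -0.471, 0.014, 0.02]
ft_force: [1.0, 0.2, -0.1]
grip_width: 0.0734
```

```bash
python3 - <<'E'
from rig import robot,cams
import cv2
from h import *
o=robot.get_obs(); print(o["position"],R.from_quat(o["tool_rot"]).as_matrix().round(3).tolist(),o["grip_width"])
s=cams.camera("side"); t=cams.camera("top")
a=cv2.resize(s["pixels"][240:370,190:390,::-1],None,fx=3,fy=3,interpolation=2); b=cv2.resize(t["pixels"][150:280,290:440,::-1],None,fx=3,fy=3,interpolation=2)
a=cv2.resize(a,None,fx=.67,fy=.67);b=cv2.resize(b,None,fx=.67,fy=.67)
cv2.imwrite("pics/k2.png",np.hstack([a,b[:a.shape[0]]]))
E
```

```text
[ 0.47746536 -0.2224332   0.22837019] [[0.556, -0.831, 0.006], [-0.83, -0.556, -0.049], [0.044, 0.022, -0.999]] 0.07342680447913046
```

View pics/k2.png

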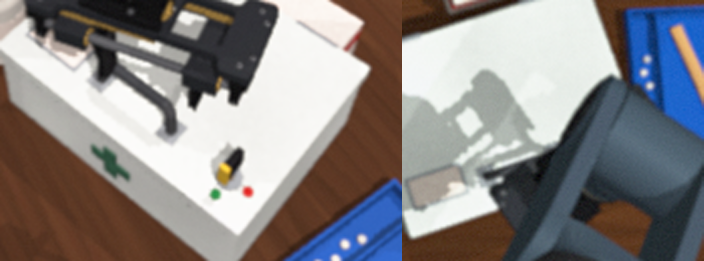

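The key's yellow edge now points at the green mark: yellow at (224,173) and green at (215,194) in the crop. The lid is closed. Next I move over the handle and align to yaw 17°.

Call:
carry_out:
  steps:
    - [[0,0.4,0],8.4,0]
    - [[0,0.4,0],8.4,0]
    - [[0,0.4,0],8.4,0]
    - [[0,0.4,0],8.4,0]
    - [[0,0.4,0],8.4,0]
    - [[0.1,0.4,0],8.4,0]
    - [[0.1,0.4,0],8.4,0]
    - [[0.1,0.4,0],8.4,0]
    - [[0.1,0.4,0],6,0]
    - [[0,0,0],0,0]

```text
time: 8.0
position: [0.4825, -0.1846, 0.2294]
tool_rot: [0.986, 0.163, 0.025, 0.01]
ft_force: [-0.9, -0.4, 0.3]
grip_width: 0.087
```

Call:
carry_out:
  steps:
    - [[0,-0.2,-3],-1.5,0]
    - [[0,0,-2.5],0,0]
    - [[0,0,-1],0,0]
    - [[0,0,0],0,0]

```text
time: 8.4
position: [0.4853, -0.1896, 0.1641]
tool_rot: [0.989, 0.144, 0.027, 0.013]
ft_force: [0.7, 0.5, -0.5]
grip_width: 0.0871
```

```bash
python3 - <<'E'
from rig import robot,cams
import cv2
from h import *
o=robot.get_obs(); print(o["position"],R.from_quat(o["tool_rot"]).as_matrix().round(3).tolist(),o["grip_width"])
s=cams.camera("side")
cv2.imwrite("pics/k3.png",cv2.resize(s["pixels"][220:370,180:380,::-1],None,fx=3,fy=3,interpolation=2))
E
```

```text
[ 0.48532401 -0.18959335  0.16405826] [[0.957, 0.285, 0.057], [0.286, -0.958, -0.019], [0.05, 0.034, -0.998]] 0.08706585403811389
```

View pics/k3.png

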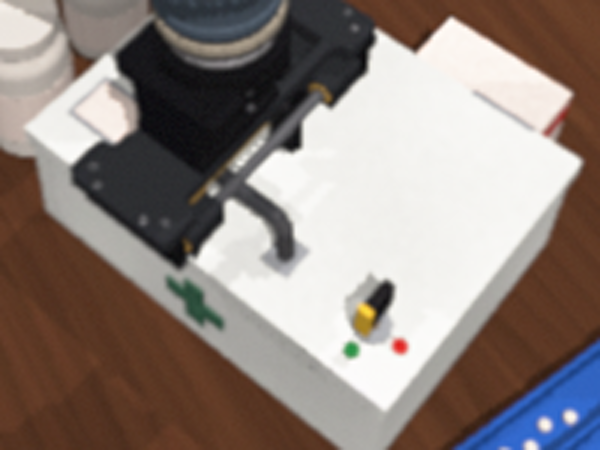

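The handle lies between the fingers and the key faces green. I'll descend to about z = 0.154 and grip.

Call:
carry_out:
  steps:
    - [[-0.2,0,-1.0],0,0.5]
    - [[0,0,0],0,1]
    - [[0,0,0],0,1]
    - [[0,0,0],0,1]
    - [[0,0,0],0,1]
    - [[0,0,0],0,1]
    - [[0,0,0],0,1]
    - [[0,0,0],0,1]
    - [[0,0,0],0,1]
    - [[0,0,0],0,1]
  squeeze: 30

```text
time: 9.45
position: [0.4859, -0.1914, 0.1578]
tool_rot: [0.989, 0.144, 0.031, 0.017]
ft_force: [0.3, 1.0, -0.5]
grip_width: 0.0149
```

Call:
carry_out:
  steps:
    - [[0,0,0],0,1]
    - [[0,0,0],0,1]
    - [[0,0,0],0,1]

```text
time: 9.75
position: [0.4854, -0.1915, 0.1578]
tool_rot: [0.989, 0.144, 0.03, 0.017]
ft_force: [-0.4, -0.3, 0.8]
grip_width: 0.0111
```

Bar gripped at 11 mm. Now I lift along the arc about the hinge, starting with the first 20°.

Call:
carry_out:
  steps:
    - [[0.2,0.1,1.05],0,1]
    - [[0.3,0.1,1.05],0,1]
    - [[0.4,0.1,1.0],0,1]
    - [[0.4,0.1,1.0],0,1]
    - [[0.5,0.15,0.95],0,1]
    - [[0.5,0.15,0.9],0,1]

```text
time: 10.35
position: [0.5093, -0.1841, 0.219]
tool_rot: [0.989, 0.144, 0.029, 0.016]
ft_force: [3.5, -0.6, -8.4]
grip_width: 0.0109
```

Right on the arc, and the force reading shows the lid's weight. Next, 20° to 40°.

Call:
carry_out:
  steps:
    - [[0.6,0.2,0.9],0,1]
    - [[0.65,0.2,0.85],0,1]
    - [[0.7,0.2,0.8],0,1]
    - [[0.7,0.25,0.75],0,1]
    - [[0.8,0.25,0.7],0,1]
    - [[0.8,0.25,0.65],0,1]

```text
time: 10.95
position: [0.5525, -0.1707, 0.2693]
tool_rot: [0.989, 0.145, 0.025, 0.017]
ft_force: [-0.5, -4.3, -4.3]
grip_width: 0.0109
```

Call:
carry_out:
  steps:
    - [[0.8,0.25,0.5],0,1]
    - [[0.8,0.25,0.45],0,1]
    - [[0.8,0.25,0.4],0,1]
    - [[0.8,0.25,0.35],0,1]
    - [[0.8,0.25,0.3],0,1]
    - [[0.7,0.2,0.25],0,1]
    - [[0.4,0.1,0.1],0,1]

```text
time: 11.65
position: [0.6047, -0.1546, 0.2992]
tool_rot: [0.989, 0.146, 0.021, 0.018]
ft_force: [-4.7, -2.4, 3.6]
grip_width: 0.0111
```

Call:
carry_out:
  steps:
    - [[0,0,0],0,1]
    - [[0,0,0],0,1]
    - [[0,0,0],0,1]

```text
time: 11.95
position: [0.6053, -0.1544, 0.2995]
tool_rot: [0.989, 0.146, 0.022, 0.019]
ft_force: [-2.8, -2.8, 0.9]
grip_width: 0.0112
```

```bash
python3 - <<'E'
from rig import robot,cams
import cv2
from h import *
o=robot.get_obs(); print(o["position"],o["grip_width"],o["ft_force"],np.abs(o["joint_velocities"]).max())
s=cams.camera("side");t=cams.camera("top")
c=np.array([.552,-.168]);x=np.array([.956,.292]);y=np.array([-.292,.956])
h=c+.11*x
for a in (50,55,60,65):  # lid front edge corners (top face, 220 ahead, 2 above)
    r=np.radians(a); f=-.22*np.cos(r)+.002*np.sin(r); z=.11+.22*np.sin(r)+.002*np.cos(r)
    P=[np.r_[h+f*x+k*y,z] for k in(-.15,.15)]; print(a,proj(s,P).round(1).tolist())
cv2.imwrite("pics/k4.png",cv2.resize(s["pixels"][130:380,130:430,::-1],None,fx=2.4,fy=2.4,interpolation=2))
E
```

```text
[ 0.60527031 -0.15442638  0.29945295] 0.011241977095284891 [-2.75230003 -2.77373658  0.85533935] 0.001649096000717995
50 [[346.5, 275.8], [210.4, 185.3]]
55 [[352.9, 265.5], [215.7, 176.6]]
60 [[359.5, 255.3], [221.5, 168.1]]
65 [[366.2, 245.4], [227.5, 159.9]]
```

View pics/k4.png

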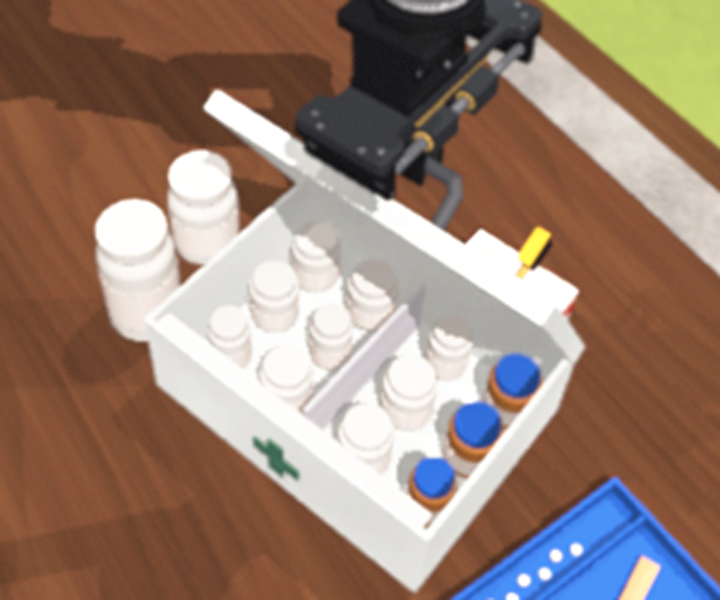

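The lid's front-left corner is at about full-image (220,168). I predicted (221.5,168.1) for 60°, so the lid is at roughly 59–60°. The key still faces the front, the loose objects haven't moved and the arm is still, so I'm handing in.

```bash
python3 - <<'E'
from rig import robot
print(robot.hand_in()); o=robot.get_obs(); print(o["time"],o["position"],o["grip_width"],o["ft_force"])
E
```

```text
the job is handed in; nothing more can be done
None
the job is handed in; nothing more can be done
```

I unlocked the box, lifted the lid by its handle to about 60°, and handed the job in at about 12 s with the fingers still gripping the handle at a 30 N setting. The hand-in gave no verdict.

- **Key:** it started about 10° past the red mark, and I turned the gripped head to the green mark. The tool stopped at a yaw of −73.7°, against a target of −73°. A picture taken before the lift showed the yellow edge facing green with the lid closed.
- **Lid:** the front-left corner appeared at pixel (220,168), against (221.5,168.1) predicted for 60°. The front-right corner was harder to read and suggested about 58.5°. Both are well within the 7° allowed.
- **Steadiness and grip:** joint speeds were below 0.002 rad/s, and the finger opening was 11.2 mm on the 12 mm bar.
- **Loose objects:** in the last picture the bottles, carton and tray looked unmoved. I checked this by eye and did not measure it.

**Off plan:** the tool ended about 5 mm higher than the planned arc, so the bar probably slid slightly towards the fingertips. The tool also drifted about 3° off vertical over the run. Neither affected the hold.

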